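Slide the thin plate out over the edge and stack it on the pile of bars

ROBOT

A 6-joint arm with a two-finger parallel gripper is mounted at the origin on a cart in front of the work surface, level with it; the furniture and walls round the work are solid. World frame = base frame: x ahead of the robot, y to its left, z up, the work surface at z = 0. Lengths are in mm, angles in rad, forces in N, time in s.
With the tool pointing down it reaches from about 350 to 775 mm from the base axis. Payload 7.3 kg.
Tool frame: the origin (TCP) lies on the front face of the gripper's body, between the roots of the fingers; the fingertips stand 66 mm ahead of it and the grasp point (between the pads) lies 47 mm ahead of it (bot.tip_extent is the distance from the TCP to the fingertips, in mm); z points along the fingers, y is the line along which they close (so a half turn about z gives the same grasp; the last joint's range is limited). The gripper opens to 92 mm and grips with 3 to 60 N. Pads are 19 mm wide; open, the fingers measure 130 mm over their backs; the gripper's body (75 mm by 190 mm) begins 47 mm behind the grasp point.
Start: joints at [1.197, 0.342, 1.524, -0, 1.275, -0.146], TCP at [118.545, 511.455, 292.241] pointing down, gripper open.
Joint ranges: [-2.53, 2.53], [-0.77, 2.02], [0.04, 2.7], [-1, 4.14], [0.28, 2.66], [-3.11, 3.11]. Speed limits (rad/s): [2.57, 2.57, 3.14, 3.14, 3.14, 3.14].

INTERFACE

Orientations are given as [roll, pitch, yaw] about the fixed x, y, z axes, in that order (R = Rz(yaw) Ry(pitch) Rx(roll)).
In Python, from plant import readout, viewer, order, bot gives the robot as it stands.
- The arm moves only by the shell command python3 -m creep 'ROWS'. ROWS is text: rows parted by semicolons, each of 7 numbers parted by spaces: the shift along the world's x, y, z in m, then the turn, a rotation vector about the world's x, y, z in rad, then the opening in per cent of the stroke, from 0 (shut) to 100 (fully open). A call has 1 to 8 rows; each row shifts and turns the commanded pose from where the row before left it; what a row does not reach is not made up. A row lasts 1/12 s, in which the tool goes at most 41.7 mm and 7.16 degrees, less where a joint would pass 70% of its speed; a pose out of reach is approached as far as the arm can. A call is refused whole if a number of a shift passes 0.0417 or a number of a turn 0.125, either way. A call with a gripper value outside its range is refused whole. The fingers move at their own pace and stop on an object; the grip force is fixed at half the most. Time passes only in rows, so rows that do not move let the fingers close. It gives the time, the measured TCP pose, the force, the opening and the grip force at its end, in the units of the state.
- readout.get_obs(): the state, without advancing time (a new reading comes with each control period).
- viewer.capture(name): name is "side" or "top"; returns the picture (400x640x3 uint8, red, green, blue); there is no depth.
- viewer.camera_info(name): a dict with "fx", "fy", "cx", "cy" (pixels), "D" ([k1, k2, p1, p2, k3] as OpenCV has them; the pictures are not rectified), "origin" and "rotation" of the camera in the world. Camera axes: x right, y up, looking along -z (the intrinsics and any distortion apply to the point x, -y, -z); pixel columns grow to the right and rows downward; lengths in mm; the calibration is good to about 2 mm. A picture is of the moment at which its call begins. camera_info takes no time and is no camera call.
- order.close_job(): hands the job in; it is judged then, once.
The state is a dict: "time": time; "joint_positions": joint angles; "dq": joint speeds; "tau": joint torques, N m; "tool_pos": TCP position; "tcp_rot": TCP orientation; "contact_force": force on the tool from outside, world axes, zero at the start; "moment": the same for the moment, N m; "grip_width": finger opening in mm; "finger_force": force on a finger pad.
Only numpy, scipy, OpenCV 4.12 (cv2) and the standard library are available. Lean on these libraries where they do the work, as an engineer would, in place of code of your own. Each camera call takes 0.05 s, during which the arm holds its last target. There are 200 camera calls.

TASK

A thin flat plate lies in the shallow channel of a low black rest, too flat to get hold of there. Slide it towards the robot along the channel until about a third of its length sticks out over the front edge, take the overhanging end by its two long edges, lift the plate off and set it down flat on top of the pile of four bars (not on the block with the round holes), centred and lying lengthwise along the pile. Do not let the plate fall, and let go of it only when it is at its place.

Things in the scene. Friction and masses are not known exactly. Their poses are not given: they have to be found in the camera images.
- plate_center (a point): Centre (half-way up) of the loose thin flat aluminium plate, 120 mm long (its x axis) x 50 mm wide (y) x 5 mm thick (z), about 80 g, plain, no holes. It lies loose at the start in the channel of the black rest, long axis along the channel, its front end 5 to 30 mm behind the rest's front edge.
- slide_rest: Low black plastic rest fixed to the table, 170 mm long (x axis) x 74 mm wide. Origin at the centre of its underside, on the table. Its -x end is the front edge (85 mm from the origin), facing the robot, with free space before it. Channel floor 50 mm above the table, 54 mm wide, open at both ends; guide strips 4 mm high along both sides, so 1 mm of the plate stands above them.
- bar_pile: Pile of four plain aluminium bars with dark gaps between them, pinned together and fixed to the table: 104 mm long (x axis) x 34 mm wide (y) x 40 mm high, flat top with two small dark pin heads, no holes. Origin at the centre of its underside, on the table; z up. The plate, being wider, will overhang it by 8 mm on all sides.
- tube_block: The wrong place: one solid aluminium block with four round 13 mm holes in its top, fixed to the table, 104 mm long (x axis) x 34 mm wide (y) x 40 mm high. Origin at the centre of its underside. Not to be used.

How it is judged:
By the outcome, as a careful person would: the job done as asked, in the order asked, and still so for the second after the job is handed in, with the robot touching nothing.
It also fails if it takes over 51 s, if anything falls off the work surface, if the arm or the gripper's body presses on something with over 40 N, if the wrist force passes 120 N, or if a joint passes its speed limit or range.

## Working session

There is one attempt and no reset: what is moved stays moved. The work goes in short steps, Python scripts to look and compute and a shell command to move; the robot and the scene stay as the last step left them, time stands still between calls to the robot, and variables do not carry over. Pictures are saved under pics/ and viewed, at most 13 in all, crops included, and the job is handed in when it is done.

```bash
mkdir -p pics; ls; python3 - <<'E'
from plant import readout, viewer
import cv2
o=readout.get_obs();print(o)
for n in("side","top"):
    i=viewer.camera_info(n);print(n,i)
    cv2.imwrite(f"pics/{n}0.png",viewer.capture(n)[:,:,::-1])
E
```

```text
pics
{'time': 0.0, 'joint_positions': array([ 1.19697915e+00,  3.42722644e-01,  1.52499591e+00,  4.35339546e-06,
        1.27541572e+00, -1.45992826e-01]), 'dq': array([-1.33038231e-03,  2.46767665e-04, -1.27896594e-03,  9.34374851e-04,
        1.54271775e-05,  1.47007882e-03]), 'tau': array([ 7.21149427e-04, -4.31253254e+01, -2.44213986e+01,  7.17723859e-02,
        5.60727145e-02, -1.55006587e-04]), 'tool_pos': array([118.43755965, 511.15506191, 291.55230062]), 'tcp_rot': array([-3.14006804e+00, -2.28385393e-04,  2.91376685e+00]), 'contact_force': array([-0.38719088, -0.25531175,  0.28996747]), 'moment': array([-0.07190293, -0.01819601,  0.01340924]), 'finger_force': 0.0, 'grip_width': 91.8542941367676}
side {'fx': 513.9193794143836, 'fy': 513.9193794143836, 'cx': 309.2825174567705, 'cy': 203.0144133411402, 'D': array([-0.15832352,  0.        ,  0.        ,  0.        ,  0.        ]), 'origin': array([652.97435537, 390.11332779, 737.00849105]), 'rotation': array([ 0.73948884, -0.0148131 ,  2.93687693])}
top {'fx': 473.78673495741214, 'fy': 473.78673495741214, 'cx': 315.30701447611693, 'cy': 191.82985096237616, 'D': array([-0.10002406,  0.        ,  0.        ,  0.        ,  0.        ]), 'origin': array([ 363.45012306, -207.13462636,  914.63851097]), 'rotation': array([ 0.17938117,  0.02878673, -1.59539547])}
```

View pics/top0.png

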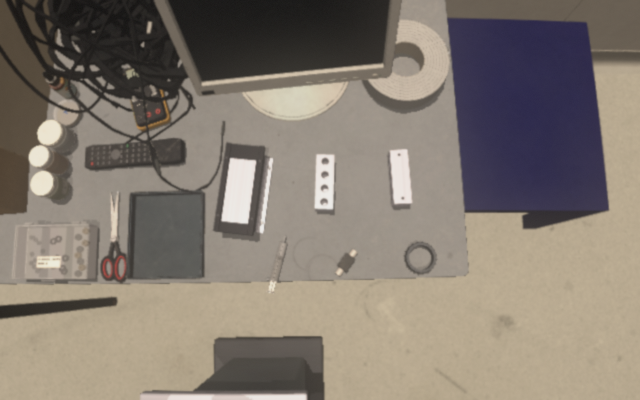

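View pics/side0.png

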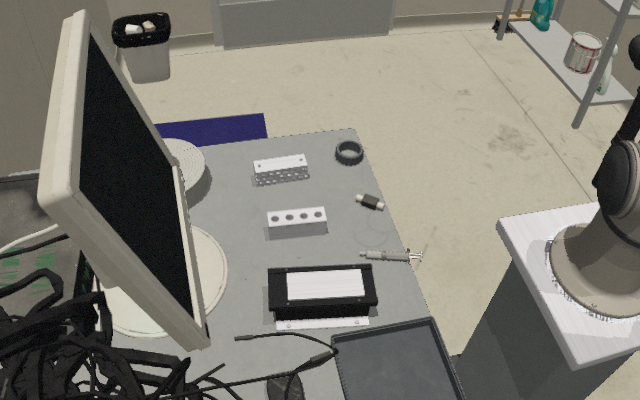

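```bash
cat > h.py <<'E'
import numpy as np, cv2
from scipy.spatial.transform import Rotation as R
from plant import readout, viewer
def ray(n,px):
    i=viewer.camera_info(n);K=np.array([[i['fx'],0,i['cx']],[0,i['fy'],i['cy']],[0,0,1]])
    p=cv2.undistortPoints(np.float64(px).reshape(-1,1,2),K,i['D']).reshape(-1,2)
    d=np.c_[p[:,0],-p[:,1],-np.ones(len(p))]
    return np.array(i['origin']),R.from_euler('xyz',i['rotation']).apply(d)
def plane(n,px,z):
    o,d=ray(n,px);return o+d*((z-o[2])/d[:,2])[:,None]
def blob(n,im,seed,z,lo=None):
    """bright (or dark if lo given) connected blob at seed -> centre,long,short,angle on plane z"""
    g=cv2.cvtColor(im,cv2.COLOR_RGB2GRAY)
    m=((g>TH) if lo is None else (g<lo)).astype(np.uint8)
    _,l=cv2.connectedComponents(m,connectivity=4)
    k=(l==l[seed[1],seed[0]]).astype(np.uint8)
    c=max(cv2.findContours(k,0,cv2.CHAIN_APPROX_NONE)[0],key=cv2.contourArea)
    w=plane(n,c.reshape(-1,2),z)[:,:2].astype(np.float32)
    b=cv2.boxPoints(cv2.minAreaRect(w));e=[b[1]-b[0],b[2]-b[1]]
    L=sorted(e,key=np.linalg.norm);v=L[1]*np.sign(L[1][0])
    return np.round(b.mean(0),1),np.round([np.linalg.norm(L[1]),np.linalg.norm(L[0]),np.arctan2(v[1],v[0])],3),int(k.sum())
TH=200
E
python3 - <<'E'
import h,cv2
from h import *
t=cv2.imread("pics/top0.png")[:,:,::-1].copy();s=cv2.imread("pics/side0.png")[:,:,::-1].copy()
for th in(185,210,225):
    h.TH=th
    for n,im,sd,z in(("top",t,(239,191),55),("side",s,(322,284),55),("top",t,(400,178),40),("side",s,(282,162),40),("top",t,(325,168),40)):
        print(th,n,sd,*blob(n,im,sd,z))
for lo in (40,60,80): print(lo,*blob("top",t,(225,225),54,lo),*blob("side",s,(271,282),54,lo))
a=cv2.resize(t[130:250,200:430,::-1],None,fx=3,fy=3,interpolation=2);b=cv2.resize(s[140:340,230:400,::-1],None,fx=2,fy=2)[:240*2]
cv2.imwrite("pics/c0.png",a)
E
```

```text
185 top (239, 191) [527.8 -43.3] [119.423  49.255  -0.129] 1655
185 side (322, 284) [527.5 -43.9] [118.837  49.421  -0.131] 1969
185 top (400, 178) [ 549.  -347.2] [1.0382e+02 3.4804e+01 2.5000e-02] 978
185 side (282, 162) [ 548.8 -347.6] [1.03268e+02 3.54600e+01 2.90000e-02] 624
185 top (325, 168) [ 543.4 -202.9] [ 1.04755e+02  3.50790e+01 -6.10000e-02] 867
210 top (239, 191) [527.2 -43.3] [117.528  48.513  -0.128] 1602
210 side (322, 284) [528.  -43.2] [117.666  47.19   -0.129] 1870
210 top (400, 178) [ 548.5 -347.1] [1.01462e+02 3.15730e+01 2.80000e-02] 856
210 side (282, 162) [ 548.8 -347.5] [1.02017e+02 3.01250e+01 2.40000e-02] 514
210 top (325, 168) [ 542.7 -203.2] [ 1.0214e+02  3.3082e+01 -5.6000e-02] 737
225 top (239, 191) [527.2 -43.3] [116.336  45.475  -0.13 ] 1475
225 side (322, 284) [ 362.1 -457.1] [ 2.168610e+03  1.331327e+03 -1.610000e-01] 255854
225 top (400, 178) [ 548.4 -346.4] [9.8534e+01 2.9585e+01 2.8000e-02] 721
225 side (282, 162) [ 355.7 -475.7] [ 2.216305e+03  1.360608e+03 -1.610000e-01] 255854
225 top (325, 168) [ 542.4 -202.9] [ 9.9057e+01  3.0522e+01 -6.6000e-02] 555
40 [ 530.3 -173.4] [1381.354  823.185    1.528] 239721 [ 361.6 -458.3] [ 2.171789e+03  1.333279e+03 -1.610000e-01] 222662
60 [ 530.3 -173.4] [1381.354  823.185    1.528] 203790 [534.8 -31.8] [ 1.67621e+02  9.54140e+01 -1.35000e-01] 3135
80 [481.8  -7.2] [75.113 28.676  0.284] 180 [535.  -31.6] [ 1.68819e+02  9.69790e+01 -1.34000e-01] 3271
```

View pics/c0.png

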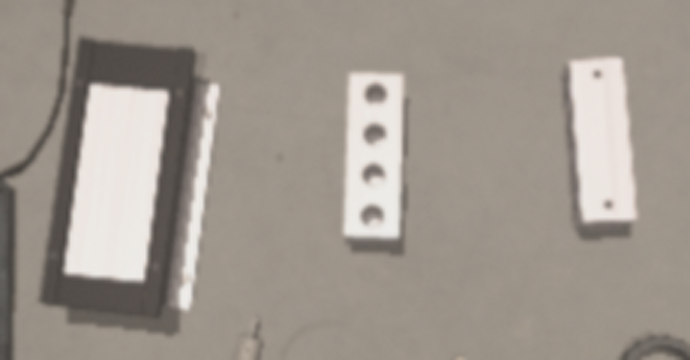

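Both views agree on the targets. The plate is at (527.7, -43.5) with yaw -0.13, and the pile is at (548.8, -347.3) with yaw 0.027. In the crop, the plate front is about 19 mm behind the rest's front edge. The two pin heads at crop (597,75) and (607,205) mark the pile on the right, and the holed block is in the middle. Next I'll check the rest edges and how much room the monitor leaves.

```bash
python3 - <<'E'
from h import *
c=plane("top",[(214,230.7),(253.3,235),(226.7,143.3),(265,146.7)],54);print(c.round(1),c.mean(0))
u=np.array([np.cos(-.13),np.sin(-.13)]);P=np.array([527.7,-43.5])
F=c[:2,:2].mean(0)
B=c[2:,:2].mean(0)
print("front",(P-F)@u-60,"back",(B-P)@u-60,"lat",(P-c.mean(0)[:2])@[-u[1],u[0]])
print("push start",P+u*(60+19),"end",P+u*(60+9.5-60))
def tri(a,b):
    o1,d1=ray("top",[a]);o2,d2=ray("side",[b]);d1/=np.linalg.norm(d1);d2/=np.linalg.norm(d2)
    s=np.linalg.lstsq(np.c_[d1[0],-d2[0]],o2-o1,rcond=None)[0]
    p,q=o1+s[0]*d1[0],o2+s[1]*d2[0];print(((p+q)/2).round(),np.linalg.norm(p-q).round(1))
tri((203,93),(207,347));tri((393,76),(180,165));tri((393,76),(85,12))
E
```

```text
[[453.    2.1  54. ]
 [443.3 -70.9  54. ]
 [618.9 -20.   54. ]
 [609.6 -93.3  54. ]] [531.20887197 -45.52873727  54.        ]
front 20.045769469008945 back 27.53028417164211 lat 1.5567489638951817
push start [606.0333896  -53.74109727] end [537.11983799 -44.73152435]
[721.  29.  53.] 3.8
[ 738. -340.   73.] 4.7
[ 718. -294.  380.] 216.3
```

```bash
python3 -m creep '.0244 -.0282 0 0 0 .005 0;.0244 -.0282 0 0 0 .005 0;.0244 -.0282 0 0 0 .005 0;.0244 -.0282 0 0 0 .005 0;.0244 -.0282 0 0 0 .005 0;.0244 -.0282 0 0 0 .005 0;.0244 -.0282 0 0 0 .005 0;.0244 -.0282 0 0 0 .005 0'
python3 -m creep '.0244 -.0282 0 0 0 .005 0;.0244 -.0282 0 0 0 .005 0;.0244 -.0282 0 0 0 .005 0;.0244 -.0282 0 0 0 .005 0;.0244 -.0282 0 0 0 .005 0;.0244 -.0282 0 0 0 .005 0;.0244 -.0282 0 0 0 .005 0;.0244 -.0282 0 0 0 .005 0'
```

```text
time: 0.77
tool_pos: [314.4, 284.2, 292.1]
tcp_rot: [-3.141, -0.0, 2.954]
contact_force: [1.0, 0.9, 0.4]
grip_width: 42.9
finger_force: 0.0
time: 1.43
tool_pos: [509.7, 58.5, 291.9]
tcp_rot: [3.141, -0.001, 2.994]
contact_force: [-0.5, 1.0, 0.6]
grip_width: 0.0
finger_force: 0.0
```

```bash
python3 -m creep '.0241 -.028 0 0 0 .0045 0;.0241 -.028 0 0 0 .0045 0;.0241 -.028 0 0 0 .0045 0;.0241 -.028 0 0 0 .0045 0;0 0 -.035 0 0 0 0;0 0 -.035 0 0 0 0;0 0 -.035 0 0 0 0;0 0 0 0 0 0 0'
python3 - <<'E'
from h import *
from plant import bot
print(bot.tip_extent,readout.get_obs())
for n,a in(("top",(200,130)),("side",(220,150))):
    im=viewer.capture(n);cv2.imwrite(f"pics/{n}1.png",im[:,:,::-1])
im=cv2.imread("pics/side1.png");cv2.imwrite("pics/s1c.png",cv2.resize(im[150:350,200:440],None,fx=3,fy=3))
E
```

```text
time: 2.1
tool_pos: [601.7, -51.4, 179.7]
tcp_rot: [3.14, -0.014, 3.011]
contact_force: [-0.8, 0.6, -1.4]
grip_width: 0.2
finger_force: 0.0
65.5 {'time': 2.1, 'joint_positions': array([-2.12048433e-01,  5.93690712e-01,  1.43733788e+00,  1.75599692e-04,
        1.12472942e+00, -1.65241134e+00]), 'dq': array([ 0.00946264, -0.069276  , -0.10143564, -0.00108798,  0.12943747,
       -0.00032319]), 'tau': array([-2.93089869e-01, -5.74534178e+01, -2.55356330e+01, -3.72166524e-02,
       -1.38313282e+00, -6.45384978e-03]), 'tool_pos': array([601.72188834, -51.35026637, 179.66089163]), 'tcp_rot': array([ 3.14028093, -0.01410539,  3.0110916 ]), 'contact_force': array([-0.84929321,  0.55052235, -1.36833322]), 'moment': array([-0.02088914,  0.08060039, -0.04361975]), 'finger_force': 0.0, 'grip_width': 0.15908592264848603}
```

View pics/s1c.png

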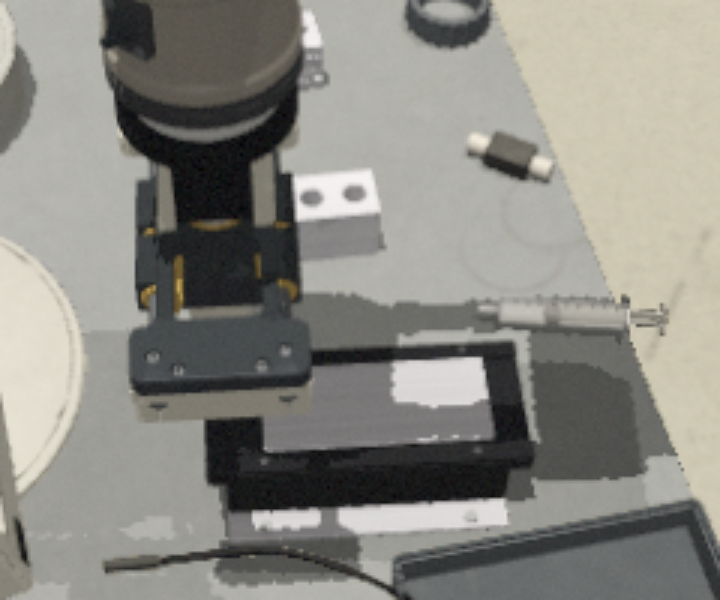

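```bash
python3 -m creep '0 0 -.02 0 0 0 0;0 0 -.015 0 0 0 0;0 0 0 0 0 0 0;0 0 0 0 0 0 0;0 0 0 0 0 0 0'
```

```text
time: 2.62
tool_pos: [606.5, -51.8, 154.9]
tcp_rot: [-3.141, 0.004, 3.012]
contact_force: [0.4, -0.3, 0.3]
grip_width: 0.0
finger_force: 0.0
```

```bash
python3 -m creep '0 -.0015 -.015 0 0 0 0;0 0 -.01 0 0 0 0;0 0 -.006 0 0 0 0;0 0 -.003 0 0 0 0;0 0 -.002 0 0 0 0;0 0 0 0 0 0 0;0 0 0 0 0 0 0'
```

```text
time: 3.2
tool_pos: [605.6, -53.3, 116.6]
tcp_rot: [3.142, 0.001, 3.012]
contact_force: [-0.4, -0.6, -0.7]
grip_width: 0.1
finger_force: 0.0
```

```bash
python3 -m creep '-.00595 .0008 .0005 0 0 0 0;-.00595 .0008 0 0 0 0 0;-.00595 .0008 0 0 0 0 0;-.00595 .0008 0 0 0 0 0;-.00595 .0008 0 0 0 0 0;-.00595 .0008 0 0 0 0 0;-.00595 .0008 0 0 0 0 0;-.00595 .0008 0 0 0 0 0'
python3 -m creep '-.004 .0005 0 0 0 0 0;-.004 .0005 0 0 0 0 0;-.003 .0004 0 0 0 0 0;-.002 .0003 0 0 0 0 0;0 0 0 0 0 0 0;0 0 0 0 0 0 0'
python3 - <<'E'
from h import *
for n in("top","side"):
    im=viewer.capture(n);cv2.imwrite(f"pics/{n}2.png",im[:,:,::-1])
im=cv2.imread("pics/side2.png");im2=cv2.imread("pics/top2.png");cv2.imwrite("pics/s2c.png",np.vstack([cv2.resize(x,(600,300)) for x in(im[240:340,230:430],im2[150:250,170:370])]))
E
```

```text
time: 3.87
tool_pos: [557.3, -46.8, 117.0]
tcp_rot: [3.142, 0.001, 3.012]
contact_force: [2.4, 0.1, 2.1]
grip_width: 0.5
finger_force: 0.7
time: 4.37
tool_pos: [544.3, -45.0, 116.5]
tcp_rot: [3.141, -0.001, 3.012]
contact_force: [0.1, -0.1, 0.0]
grip_width: 0.6
finger_force: 0.0
```

View pics/s2c.png

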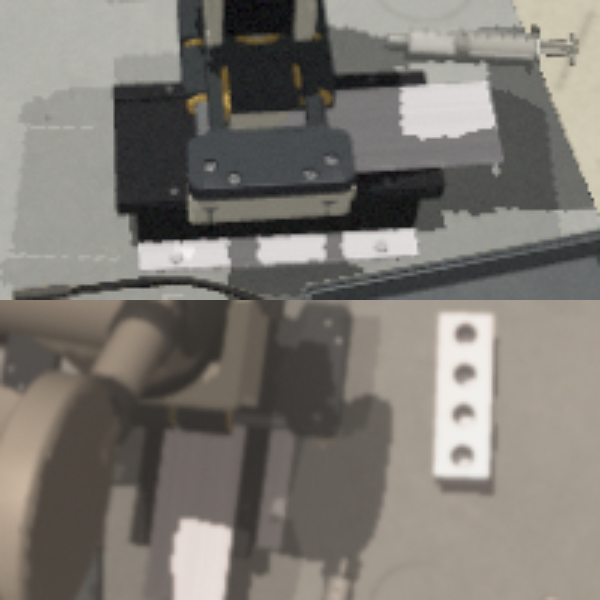

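The push works: the plate's front end now sticks out past the rest. Its front corners in the side view are near (394,268) and (397,294).

```bash
python3 - <<'E'
from h import *
p=plane("side",[(230+491/3,240+84/3),(230+499.5/3,240+162/3)],55);print(p.round(1))
r=plane("side",[(230+425/3,240+73/3),(230+441/3,240+172/3)],54);print(r.round(1))
u=np.array([np.cos(-.13),np.sin(-.13)]);print((r-p)[:,:2].mean(0)@u, p.mean(0)[:2]+60*u)
E
```

```text
[[411.  -50.9  55. ]
 [421.8  -2.4  55. ]]
[[443.9 -65.8  54. ]
 [453.3  -3.4  54. ]]
33.004238047671016 [475.87648078 -34.47245328]
```

```bash
python3 -m creep '-.003 .0004 0 0 0 0 0;-.0025 .0003 0 0 0 0 0;-.0015 .0002 0 0 0 0 0;0 0 0 0 0 0 0;0 0 0 0 0 0 0'
python3 -m creep '.006 -.0008 0 0 0 0 0;0 0 .025 0 0 0 0;0 0 .0417 0 0 0 0;-.03 .002 .02 0 0 0 100;-.04 .005 0 0 0 0 100;-.04 .005 0 0 0 0 100;-.04 .005 0 0 0 0 100;0 0 0 0 0 0 100'
```

```text
time: 4.88
tool_pos: [537.5, -44.2, 116.7]
tcp_rot: [3.141, -0.0, 3.012]
contact_force: [-0.7, -0.5, -0.3]
grip_width: 0.6
finger_force: 0.0
time: 5.55
tool_pos: [385.5, -26.0, 202.0]
tcp_rot: [3.14, -0.01, 3.012]
contact_force: [0.5, 0.1, -0.5]
grip_width: 29.5
finger_force: 0.0
```

```bash
python3 -m creep '0 0 0 0 0 0 100;0 0 0 0 0 0 100;0 0 0 0 0 0 100;0 0 0 0 0 0 100;0 0 0 0 0 0 100;0 0 0 0 0 0 100'
python3 - <<'E'
from h import *
for n in("top","side"):
    im=viewer.capture(n);cv2.imwrite(f"pics/{n}3.png",im[:,:,::-1])
im=cv2.imread("pics/side3.png");cv2.imwrite("pics/s3c.png",cv2.resize(im[230:350,260:460],(800,480)))
E
```

```text
time: 6.05
tool_pos: [394.3, -28.2, 203.2]
tcp_rot: [3.141, -0.0, 3.012]
contact_force: [0.2, -0.4, 0.2]
grip_width: 68.9
finger_force: 0.0
```

View pics/s3c.png

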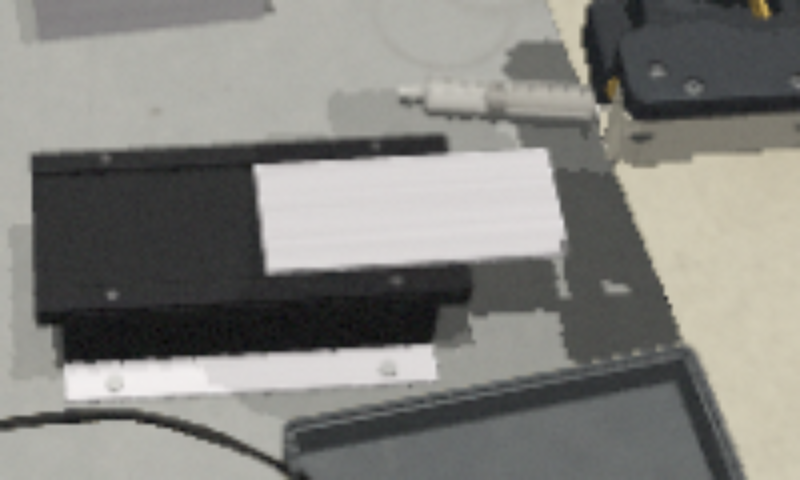

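The plate is clear to see, with crop corners (255,165), (548,150), (562,257) and (265,272). About a third of it overhangs the front edge.

```bash
python3 - <<'E'
import h
from h import *
s=cv2.imread("pics/side3.png")[:,:,::-1].copy()
for th in(170,190,205):
    h.TH=th;print(blob("side",s,(260+400//4,230+210//4),55))
c=plane("side",[(260+x/4,230+y/4) for x,y in((255,165),(548,150),(562,253),(265,272))],55);print(c.round(1),c.mean(0))
r=plane("side",[(260+446/4,230+136/4),(260+471/4,230+268/4)],54);print(r.round(1))
u=np.array([np.cos(-.13),np.sin(-.13)]);print((r.mean(0)-c[1:3].mean(0))[:2]@u)
E
```

```text
(array([468.2, -36.4], dtype=float32), array([118.858,  52.228,  -0.126], dtype=float32), 1960)
(array([468.3, -35.8], dtype=float32), array([118.455,  49.762,  -0.131], dtype=float32), 1931)
(array([468.2, -35.8], dtype=float32), array([118.039,  48.991,  -0.129], dtype=float32), 1856)
[[523.9 -67.2  55. ]
 [405.3 -50.8  55. ]
 [415.2  -2.5  55. ]
 [531.2 -17.5  55. ]] [468.91238493 -34.4866942   55.        ]
[[444.  -66.5  54. ]
 [452.   -3.8  54. ]]
38.56687342929815
```

```bash
python3 -m creep '.0335 -.002 0 0 0 0 100;0 0 -.035 0 0 0 100;0 0 -.03 0 0 0 100;0 0 -.02 0 0 0 100;0 0 -.012 0 0 0 100;0 0 -.006 0 0 0 100;0 0 0 0 0 0 100;0 0 0 0 0 0 100'
```

```text
time: 6.82
tool_pos: [427.5, -30.1, 100.7]
tcp_rot: [3.142, 0.0, 3.012]
contact_force: [-0.0, 0.2, -0.3]
grip_width: 91.6
finger_force: 0.0
```

```bash
python3 -m creep '0 0 -.001 0 0 0 60;0 0 0 0 0 0 50;0 0 0 0 0 0 45;0 0 0 0 0 0 40;0 0 0 0 0 0 40;0 0 0 0 0 0 40;0 0 0 0 0 0 40;0 0 0 0 0 0 40'
python3 -m creep '0 0 0 0 0 0 0;0 0 0 0 0 0 0;0 0 0 0 0 0 0;0 0 0 0 0 0 0'
```

```text
time: 7.48
tool_pos: [427.3, -30.0, 99.5]
tcp_rot: [3.142, 0.0, 3.012]
contact_force: [0.3, -0.8, 0.7]
grip_width: 49.3
finger_force: 30.0
time: 7.82
tool_pos: [427.3, -30.1, 99.4]
tcp_rot: [3.142, 0.0, 3.012]
contact_force: [0.0, -0.8, 1.9]
grip_width: 48.6
finger_force: 30.0
```

```bash
python3 -m creep '0 0 .002 0 0 0 0;0 0 .003 0 0 0 0;0 0 .005 0 0 0 0;0 0 .008 0 0 0 0;0 0 .012 0 0 0 0;0 0 .015 0 0 0 0;0 0 .015 0 0 0 0;0 0 .01 0 0 0 0'
python3 -m creep '0 0 0 0 0 0 0;0 0 0 0 0 0 0;0 0 0 0 0 0 0'
python3 - <<'E'
from h import *
for n in("top","side"):
    im=viewer.capture(n);cv2.imwrite(f"pics/{n}4.png",im[:,:,::-1])
im=cv2.imread("pics/side4.png");cv2.imwrite("pics/s4c.png",cv2.resize(im[200:350,240:490],(750,450)))
print(readout.get_obs()['moment'])
E
```

```text
time: 8.48
tool_pos: [427.6, -30.1, 171.3]
tcp_rot: [-3.141, 0.002, 3.012]
contact_force: [1.0, 0.3, -0.5]
grip_width: 49.1
finger_force: 30.0
time: 8.73
tool_pos: [426.9, -30.0, 169.2]
tcp_rot: [3.141, -0.0, 3.012]
contact_force: [0.4, 0.1, -1.1]
grip_width: 49.2
finger_force: 30.0
[-0.01488971  0.0470353  -0.05434848]
```

View pics/s4c.png

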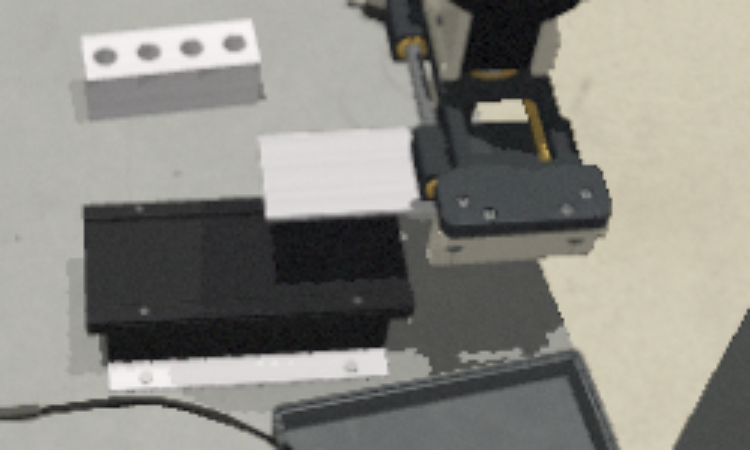

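The plate is lifted and held. Its rear corners are at side crop (260,135) and (268,218), which I'll use to check for sag.

```bash
python3 - <<'E'
from h import *
u=np.array([np.cos(-.13),np.sin(-.13)]);g=np.array([426.9,-30])
px=[(240+260/3,200+136/3),(240+268/3,200+219/3)]
for z in(115,120,124.7,128):
    p=plane("side",px,z);print(z,p[:,:2].round(1),((p.mean(0)[:2]-g)@u).round(1),((p.mean(0)[:2]-g)@[-u[1],u[0]]).round(1), np.linalg.norm(p[0]-p[1]).round(1))
im=cv2.imread("pics/top4.png");cv2.imwrite("pics/t4c.png",cv2.resize(im[130:230,170:320],(750,500)))
E
```

```text
115 [[520.3 -72.9]
 [528.  -22.4]] 98.7 -4.9 51.1
120 [[521.4 -69.2]
 [529.  -19.1]] 99.3 -1.3 50.7
124.7 [[522.4 -65.7]
 [529.9 -15.9]] 99.8 2.1 50.3
128 [[523.1 -63.3]
 [530.6 -13.8]] 100.2 4.5 50.1
```

View pics/t4c.png

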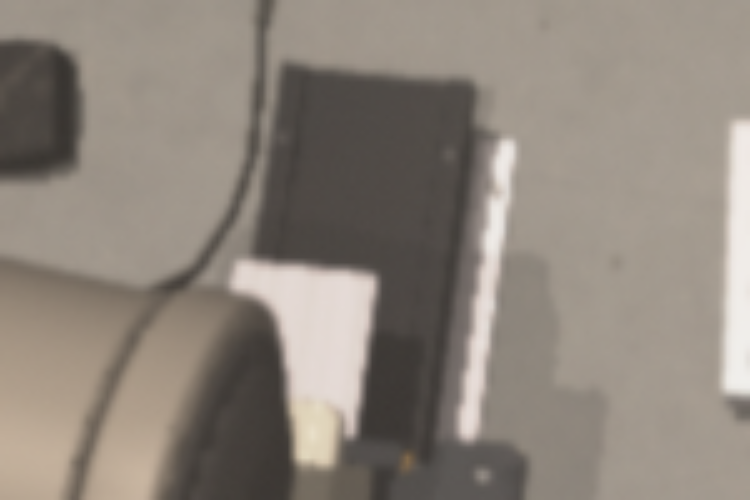

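```bash
python3 -m creep '.003 -.012 0 0 0 .006 0;.0068 -.0265 0 0 0 .0131 0;.0068 -.0265 0 0 0 .0131 0;.0068 -.0265 0 0 0 .0131 0;.0068 -.0265 0 0 0 .0131 0;.0068 -.0265 0 0 0 .0131 0;.0068 -.0265 0 0 0 .0131 0;.0068 -.0265 0 0 0 .0131 0'
python3 -m creep '.0068 -.0265 0 0 0 .0131 0;.0068 -.0265 0 0 0 .0131 0;.0068 -.0265 0 0 0 .0131 0;.0068 -.0265 0 0 0 .0131 0;.0038 -.0145 0 0 0 .007 0;0 0 -.01 0 0 0 0;0 0 -.02 0 0 0 0;0 0 -.01 0 0 0 0'
python3 -m creep '0 0 0 0 0 0 0;0 0 0 0 0 0 0;0 0 0 0 0 0 0'
python3 - <<'E'
from h import *
for n in("top","side"):
    im=viewer.capture(n);cv2.imwrite(f"pics/{n}5.png",im[:,:,::-1])
a=cv2.imread("pics/top5.png")[120:240,340:480];b=cv2.imread("pics/side5.png")[110:230,200:340]
cv2.imwrite("pics/c5.png",np.hstack([cv2.resize(x,(400,343)) for x in(a,b)]))
E
```

```text
time: 9.5
tool_pos: [477.7, -228.8, 168.5]
tcp_rot: [3.141, -0.001, 3.11]
contact_force: [1.2, 0.7, -0.0]
grip_width: 49.4
finger_force: 30.0
time: 10.17
tool_pos: [507.6, -346.7, 126.1]
tcp_rot: [3.138, -0.003, -3.115]
contact_force: [0.1, -0.1, -1.4]
grip_width: 49.0
finger_force: 30.0
time: 10.42
tool_pos: [509.1, -347.7, 129.9]
tcp_rot: [-3.141, 0.0, -3.114]
contact_force: [0.3, 0.3, -0.6]
grip_width: 49.2
finger_force: 30.0
```

View pics/c5.png

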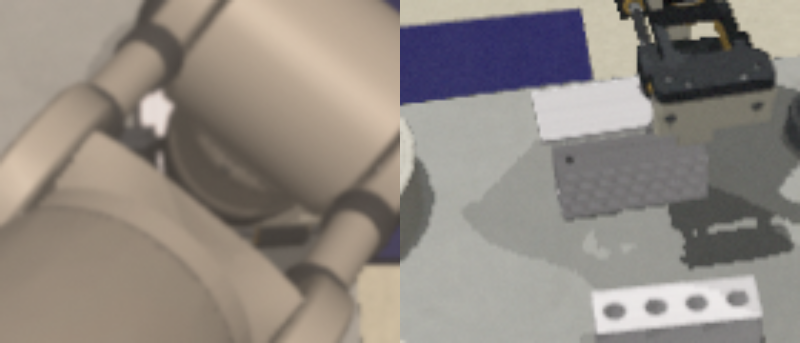

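```bash
python3 - <<'E'
from h import *
p=plane("side",[(245.5,142.6),(249,159.4)],85.5);print(p.round(1))
u=np.array([np.cos(.027),np.sin(.027)]);print(p.mean(0)[:2]-60*u)
E
python3 -m creep '-.0005 -.0005 -.012 0 0 0 0;0 0 -.01 0 0 0 0;0 0 -.007 0 0 0 0;0 0 -.005 0 0 0 0;0 0 -.003 0 0 0 0;0 0 0 0 0 0 0;0 0 0 0 0 0 0'
```

```text
[[ 611.4 -367.5   85.5]
 [ 610.6 -318.8   85.5]]
[ 550.99150066 -344.77610236]
time: 11.1
tool_pos: [508.4, -348.6, 92.2]
tcp_rot: [3.141, -0.0, -3.114]
contact_force: [-0.5, -0.2, 0.0]
grip_width: 49.4
finger_force: 30.0
```

```bash
python3 -m creep '0 0 -.001 0 0 0 0;0 0 -.001 0 0 0 0;0 0 0 0 0 0 0;0 0 0 0 0 0 0'
python3 -m creep '0 0 -.001 0 0 0 0;0 0 0 0 0 0 0;0 0 0 0 0 0 0'
python3 - <<'E'
from h import *
im=viewer.capture("side");cv2.imwrite("pics/side6.png",im[:,:,::-1])
cv2.imwrite("pics/c6.png",cv2.resize(im[120:210,220:340,::-1],(800,600)))
print(readout.get_obs()['moment'])
E
```

```text
time: 11.43
tool_pos: [508.4, -348.6, 90.6]
tcp_rot: [-3.142, 0.0, -3.114]
contact_force: [0.2, -0.3, -0.7]
grip_width: 49.3
finger_force: 30.0
time: 11.68
tool_pos: [508.4, -348.6, 89.5]
tcp_rot: [-3.141, 0.0, -3.114]
contact_force: [-0.2, 1.0, -0.0]
grip_width: 49.3
finger_force: 30.0
[-0.00246718 -0.07709519 -0.01339782]
```

View pics/c6.png

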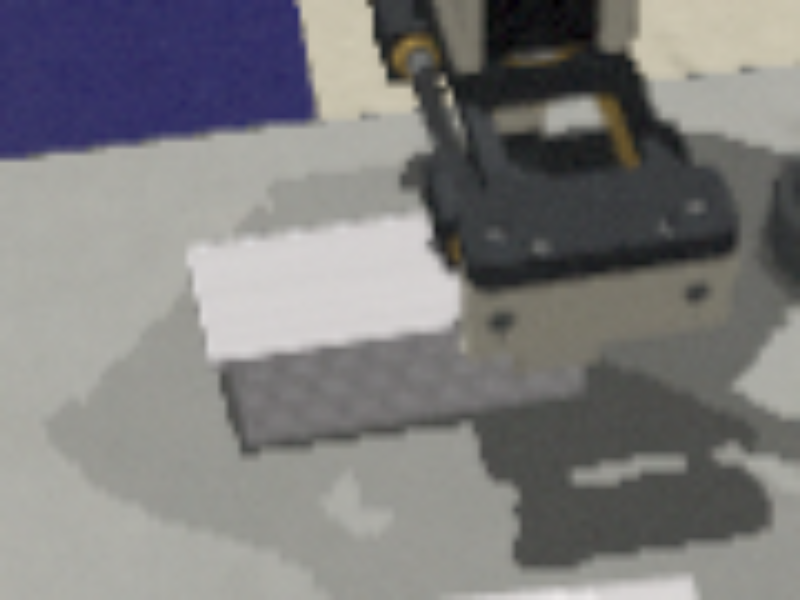

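The plate sits over the pile, with its rear corners at (248,157) and (251.5,174), and it is about to touch. I'll check the position and go down gently until there is contact.

```bash
python3 - <<'E'
from h import *
p=plane("side",[(248,157),(251.5,174.3)],45);print(p.round(1))
u=np.array([np.cos(.027),np.sin(.027)]);print(p.mean(0)[:2]-60*u)
E
python3 -m creep '0 0 -.0005 0 0 0 0;0 0 0 0 0 0 0;0 0 0 0 0 0 0'
python3 -m creep '0 0 -.0005 0 0 0 0;0 0 0 0 0 0 0;0 0 0 0 0 0 0'; python3 -c "
from plant import readout;print(readout.get_obs()['moment'])"
```

```text
[[ 609.  -370.2   45. ]
 [ 608.4 -320.1   45. ]]
[ 548.75633731 -346.80213087]
time: 11.98
tool_pos: [508.4, -348.6, 89.4]
tcp_rot: [-3.141, 0.0, -3.114]
contact_force: [-1.0, 1.0, 4.1]
grip_width: 49.5
finger_force: 30.0
time: 12.23
tool_pos: [508.4, -348.6, 89.4]
tcp_rot: [-3.141, 0.001, -3.114]
contact_force: [-1.4, 1.9, 8.3]
grip_width: 49.8
finger_force: 30.0
[0.33283271 0.36055134 0.03645818]
```

```bash
python3 -m creep '0 0 .0005 0 0 0 53;0 0 0 0 0 0 56;0 0 0 0 0 0 60;0 0 0 0 0 0 70;0 0 0 0 0 0 80;0 0 0 0 0 0 85;0 0 0 0 0 0 85;0 0 0 0 0 0 85'
python3 -m creep '0 0 .005 0 0 0 85;0 0 .015 0 0 0 85;0 0 .03 0 0 0 85;0 0 .04 0 0 0 85;-.03 0 .02 0 0 0 85;-.04 0 0 0 0 0 85;-.04 0 0 0 0 0 85;-.03 0 0 0 0 0 85'
python3 -m creep '0 .04 0 0 0 0 85;0 .04 0 0 0 0 85;0 .04 0 0 0 0 85;0 .04 0 0 0 0 85;0 .04 0 0 0 0 85;0 0 0 0 0 0 85;0 0 0 0 0 0 85'
python3 - <<'E'
import h
from h import *
a=viewer.capture("top");b=viewer.capture("side")
cv2.imwrite("pics/c7.png",np.hstack([cv2.resize(x[:,:,::-1],(400,343)) for x in(a[120:240,340:480],b[110:230,220:360])]))
for th in(185,205):
    h.TH=th;print(blob("top",a,(400,178),45),blob("side",b,(282,162),45))
E
```

```text
time: 12.9
tool_pos: [508.3, -348.5, 88.8]
tcp_rot: [3.141, -0.0, -3.114]
contact_force: [-0.3, -0.0, -0.4]
grip_width: 77.5
finger_force: 0.0
time: 13.57
tool_pos: [366.0, -348.0, 199.7]
tcp_rot: [-3.141, -0.0, -3.114]
contact_force: [-0.6, -0.3, -0.4]
grip_width: 78.0
finger_force: 0.0
time: 14.15
tool_pos: [368.4, -146.9, 199.6]
tcp_rot: [-3.141, 0.001, -3.11]
contact_force: [0.1, -0.5, 0.1]
grip_width: 78.4
finger_force: 0.0
(array([ 549.7, -347.7], dtype=float32), array([1.21299e+02, 5.13370e+01, 2.00000e-02], dtype=float32), 1718) (array([ 549.8, -348.4], dtype=float32), array([1.19545e+02, 5.26060e+01, 1.80000e-02], dtype=float32), 1107)
(array([ 550.1, -348. ], dtype=float32), array([1.19248e+02, 4.92910e+01, 2.30000e-02], dtype=float32), 1600) (array([ 549.8, -348. ], dtype=float32), array([1.19522e+02, 5.10170e+01, 1.90000e-02], dtype=float32), 1051)
```

View pics/c7.png

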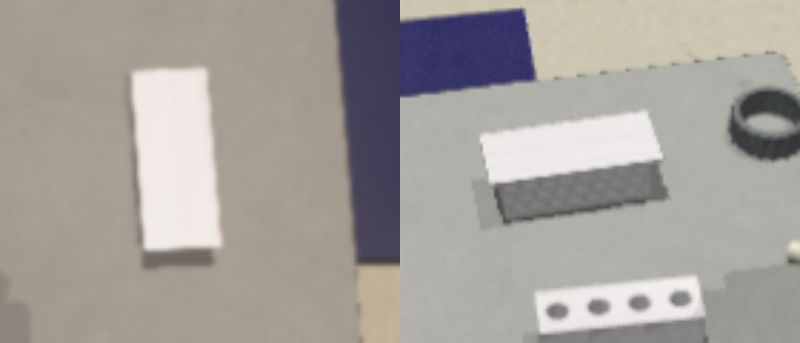

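The plate lies flat on the pile, centred to about 1 mm and aligned with it. The gripper is clear, so I'm handing the job in.

```bash
python3 -c "
from plant import order;print(order.close_job())"
```

```text
the job is handed in; nothing more can be done
None
```

The plate is flat on the four-bar pile, lengthwise and within about 1 mm of centre in both views; the gripper is clear and the job was handed in at about 14 s, with no verdict returned.

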